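# Sort two battery sticks into the charging rows of their length

### The job

Two loose orange battery sticks, alike but for their length, lie on the mat. Put each one in the empty place of the charging cradle for its own length: push its end back against the sprung contact, lower it behind the low lip at the other end and let go, so that it lies fully down in its saddles, held between spring and lip. Leave the other things on the desk where they are.

Things in the scene. Friction and masses are not known exactly. Their poses are not given: they have to be found in the camera images.
- long_stick: loose rechargeable battery stick, 140 mm long, orange round sleeve 27 mm in diameter with two white bands, black octagonal end caps 28 mm across flats (9 mm long) with flat brass contacts; both ends alike, either way round fits. Same as the other stick but for its length. Origin: its middle, on its axis, 14 mm above the mat as it lies; its x runs along its length. About 0.13 kg
- short_stick: loose rechargeable battery stick, 100 mm long, orange round sleeve 27 mm in diameter with two white bands, black octagonal end caps 28 mm across flats (9 mm long) with flat brass contacts; both ends alike, either way round fits. Same as the other stick but for its length. Origin: its middle, on its axis, 14 mm above the mat as it lies; its x runs along its length. About 0.1 kg
- long_cradle: fixed grey charging cradle for 140 mm sticks, 192 x 128 mm, housing 52 mm high at its +x (spring) end. Origin: centre of its underside. Two places along its x, at y = +32 and -32 mm: the + one is filled by a 140 mm stick that is part of the cradle and stays; the - one is empty: seat, lip, contact and spring below belong to it
- long_seat (a point): where the middle of the 140 mm stick is when fully seated in the empty place; 30 mm above the mat; axes as the cradle's (x along the stick towards the spring, z up). Two open V saddles 12 mm long, 46 mm either side of it, carry the stick; between them fingers have room down to the base plate (top 8 mm above the mat)
- long_lip (a point): top edge of the inner face of the low fixed lip, 70 mm to -x of the seat point, 26 mm above the mat; the lip is 8 mm thick, 34 mm wide and holds the lowest 10 mm of the end of a seated stick. A stick held level 14 mm above its seat clears the lip and still meets the contact
- long_contact (a point): fixed point: middle of the face of the sprung contact when at rest, 65 mm to +x of the seat point, 34 mm above the mat; the contact is a brass disc 26 mm across on a coil spring. The gap from lip to contact is 5 mm shorter than the stick, so it must be pushed back 5 mm or more to let the stick down behind the lip
- short_cradle: fixed grey charging cradle for 100 mm sticks, 152 x 128 mm, housing 52 mm high at its +x (spring) end. Origin: centre of its underside. Two places along its x, at y = +32 and -32 mm: the + one is filled by a 100 mm stick that is part of the cradle and stays; the - one is empty: seat, lip, contact and spring below belong to it
- short_seat (a point): where the middle of the 100 mm stick is when fully seated in the empty place; 30 mm above the mat; axes as the cradle's (x along the stick towards the spring, z up). Two open V saddles 12 mm long, 34 mm either side of it, carry the stick; between them fingers have room down to the base plate (top 8 mm above the mat)
- short_lip (a point): top edge of the inner face of the low fixed lip, 50 mm to -x of the seat point, 26 mm above the mat; the lip is 8 mm thick, 34 mm wide and holds the lowest 10 mm of the end of a seated stick. A stick held level 14 mm above its seat clears the lip and still meets the contact
- short_contact (a point): fixed point: middle of the face of the sprung contact when at rest, 45 mm to +x of the seat point, 34 mm above the mat; the contact is a brass disc 26 mm across on a coil spring. The gap from lip to contact is 5 mm shorter than the stick, so it must be pushed back 5 mm or more to let the stick down behind the lip
- long_spring (a joint): travel of the sprung contact of the empty place of the long cradle, m: 0 at rest, grows as it is pushed along the cradle's +x, stop at 0.016, about 0.005 with a stick seated; pushes back with about 2 N at rest, 4 N seated, 8 N at the stop
- short_spring (a joint): the same for the short cradle
- screwdriver: bystander: screwdriver, black and yellow handle, 157 mm long, 22 mm thick; leave it alone
- red_marker: bystander: white pen with a red cap, 136 mm long; leave it alone
- side_cutters: bystander: side cutters with red handles, 156 mm long, 15 mm high; leave them alone
- red_case: bystander: small flat red case, 67 x 100 x 28 mm; leave it alone

How it is judged:
By the outcome, as a careful person would: the job done as asked, in the order asked, and still so for the second after the job is handed in, with the robot touching nothing.
It also fails if it takes over 59 s, if anything falls off the work surface, if the arm or the gripper's body presses on something with over 40 N, if the wrist force passes 120 N, or if a joint passes its speed limit or range.

### The arm

A 6-joint arm with a two-finger parallel gripper is mounted at the origin on a cart in front of the work surface, level with it; the furniture and walls round the work are solid. World frame = base frame: x ahead of the robot, y to its left, z up, the work surface at z = 0. Lengths are in m, angles in degrees, forces in N, time in s.
With the tool pointing down it reaches from about 0.3 to 0.75 m from the base axis. Payload 8.5 kg.
Tool frame: the origin (TCP) lies on the centre line of the jaws, within the pads' length; the fingertips stand 11 mm ahead of it and the grasp point (between the pads) lies 8 mm behind it; z points along the fingers, y is the line along which they close (so a half turn about z gives the same grasp; the last joint's range is limited). The gripper opens to 85 mm and grips with 20 to 120 N. Pads are 22 mm wide; open, the fingers measure 114 mm over their backs; the gripper's body (76 mm by 85 mm) begins 54 mm behind the grasp point. The pads swing forward as they close: fully open they stand 13 mm farther back than shut.
Start: joints at [-77.023, 21.807, 74.336, -0, 83.858, -12.336], TCP at [0.235, -0.497, 0.242] pointing down, gripper open.
Joint ranges: [-178.18, 178.18], [-50.72, 133.34], [12.68, 142.11], [-81.47, 261.47], [9.98, 163.14], [-165.26, 165.26]. Speed limits (degrees/s): [136.94, 136.94, 180, 180, 180, 180].

### API

Orientations are given as a 3x3 rotation matrix whose columns are the frame's x, y, z axes.
In Python, from rig import env gives the robot as it stands.
- The arm moves only by the tool send_path, called as name(argument=value, ...) on one line, values as JSON. Schema: {"type":"object","properties":{"motion":{"type":"object","properties":{"tx":{"type":"array","items":{"type":"number"},"minItems":1,"maxItems":10},"ty":{"type":"array","items":{"type":"number"},"minItems":1,"maxItems":10},"tz":{"type":"array","items":{"type":"number"},"minItems":1,"maxItems":10},"spin":{"type":"array","items":{"type":"number"},"minItems":1,"maxItems":10},"finger_gap":{"type":"array","items":{"type":"number"},"minItems":1,"maxItems":10}},"additionalProperties":false,"required":["tx","ty","tz","spin","finger_gap"]},"squeeze":{"type":"number"},"only":{"type":"string"},"quiet":{"type":"boolean"},"lines":{"type":"string"}},"required":["motion"],"additionalProperties":false}. motion is an object with one list for each field, all of the same length, 1 to 10, a row being the entries at one place: tx, ty, tz (the shift in units of 5 mm), spin (a turn about the tool's z in units of 10 degrees), finger_gap (the finger opening in m); each row shifts and turns the commanded pose from where the row before left it, along the tool's axes as they then stand; what a row does not reach is not made up. A row lasts 1/10 s, in which the tool goes at most 0.05 m and 8.59 degrees, less where a joint would pass 70% of its speed; a pose out of reach is approached as far as the arm can. The fingers move at their own pace and stop on an object; squeeze is the grip in N (left out, the last holds). Time passes only in rows, so rows that do not move let the fingers close. The tool returns the time, the measured TCP pose, the force, the opening and the grip force at its end. only (a regular expression) keeps the lines of the reply that match it, lines (a string "A,B") keeps lines A to B, and quiet returns only ok. Input that does not fit is refused with a message, and nothing moves.
- env.observe(): the state, without advancing time (a new reading comes with each control period).
- env.get_image(name): name is "scene" or "top"; returns a dict with "pixels" (480x640x3 uint8, red, green, blue), "K" (3x3 intrinsics, pixels), "extrinsics" (4x4, takes a point from world to camera coordinates). Camera axes: x right, y down, z forward; pixel columns grow to the right and rows downward; lengths in m; the calibration is good to about 2 mm. A picture is of the moment at which its call begins. There is no depth.
- env.close_job(): hands the job in; it is judged then, once.
The state is a dict: "time_s": time; "q": joint angles; "qvel": joint speeds; "joint_efforts": joint torques, N m; "position": TCP position; "tool_rot": TCP orientation; "ft_force": force on the tool from outside, world axes, zero at the start; "wrist_torque": the same for the moment, N m; "grip_width": finger opening in m; "gripper_force": force on a finger pad.
Only numpy, scipy, OpenCV 4.12 (cv2) and the standard library are available. Lean on these libraries where they do the work, as an engineer would, in place of code of your own. Each camera call takes 0.05 s, during which the arm holds its last target. There are 200 camera calls.

## Working session

There is one attempt and no reset: what is moved stays moved. The work goes in short steps, Python scripts to look and compute and a tool call to move; the robot and the scene stay as the last step left them, time stands still between calls to the robot, and variables do not carry over. Pictures are saved under pics/ and viewed, at most 10 in all, crops included, and the job is handed in when it is done.

```bash
ls; mkdir -p pics; python3 - <<'E'
from rig import env
import cv2,numpy as np
for n in ("scene","top"):
    d=env.get_image(n); cv2.imwrite(f"pics/{n}0.png",d["pixels"][:,:,::-1]); np.savez(f"{n}0.npz",**{k:np.array(d[k]) for k in("pixels","K","extrinsics")})
    print(n,d["K"],d["extrinsics"])
s=env.observe();print(s["time_s"],s["position"],s["tool_rot"],s["grip_width"])
E
```

```text
pics
rig.py
scene [[525.0851799    0.         321.63637189]
 [  0.         525.0851799  234.74297418]
 [  0.           0.           1.        ]] [[-0.43769667 -0.89901171  0.01412721  0.17231843]
 [-0.66134763  0.31126243 -0.68244781  0.41575452]
 [ 0.6091313  -0.30804813 -0.73079779  1.05788372]
 [ 0.          0.          0.          1.        ]]
top [[551.35733138   0.         320.75008753]
 [  0.         551.35733138 250.18582275]
 [  0.           0.           1.        ]] [[ 3.30602060e-04 -9.99607811e-01 -2.80020592e-02 -7.84852542e-02]
 [-9.81483243e-01  5.03937840e-03 -1.91481718e-01  5.59963922e-01]
 [ 1.91547734e-01  2.75468561e-02 -9.81096650e-01  1.09935087e+00]
 [ 0.00000000e+00  0.00000000e+00  0.00000000e+00  1.00000000e+00]]
0.1 [ 0.23507756 -0.49695682  0.24177987] [[ 9.04003786e-01  4.27524330e-01 -3.21165816e-04]
 [ 4.27524377e-01 -9.04002933e-01  1.26683377e-03]
 [ 2.51267419e-04 -1.28252874e-03 -9.99999146e-01]] 0.08535314491374184
```
View pics/top0.png

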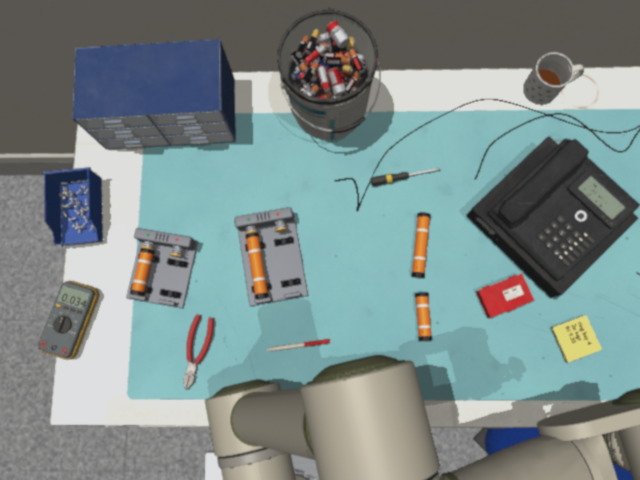

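View pics/scene0.png

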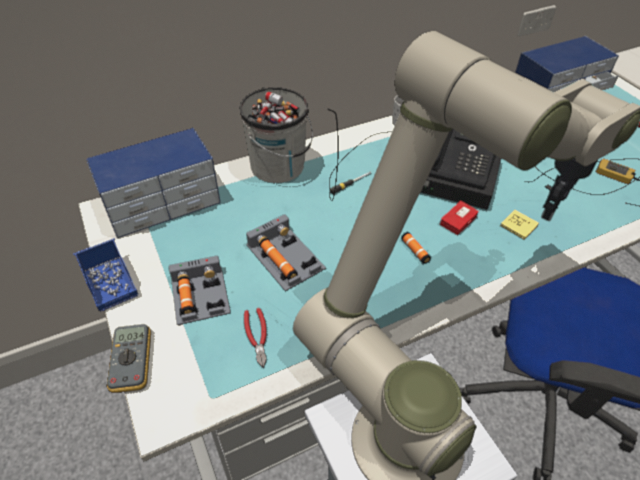

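Top view: the loose long stick is at (421,245) and the short one at (423,316). The long cradle is at (270,255) and the short cradle at (160,267), both with the housing up in the image (+x) and the filled place on the left. In the scene view the arm hides one of the sticks.

```bash
cat > m.py <<'E'
import cv2,numpy as np
def ray(d,uv):
    R,t=d["extrinsics"][:3,:3],d["extrinsics"][:3,3]
    return -R.T@t, R.T@np.linalg.inv(d["K"])@np.array([uv[0],uv[1],1.])
def onz(d,uv,z):
    c,v=ray(d,uv); return c+v*(z-c[2])/v[2]
def blobs(d,amin=150):
    h=cv2.cvtColor(d["pixels"],cv2.COLOR_RGB2HSV)
    m=cv2.inRange(h,(6,150,100),(20,255,255))
    m=cv2.morphologyEx(m,cv2.MORPH_CLOSE,np.ones((7,7)))
    out=[]
    for c in cv2.findContours(m,cv2.RETR_EXTERNAL,cv2.CHAIN_APPROX_NONE)[0]:
        if cv2.contourArea(c)<amin: continue
        (cx,cy),_,_=cv2.minAreaRect(c)
        p=cv2.boxPoints(cv2.minAreaRect(c)); a,b,cc,dd=p
        if np.linalg.norm(a-b)>np.linalg.norm(b-cc): e1,e2=(a+dd)/2,(b+cc)/2
        else: e1,e2=(a+b)/2,(cc+dd)/2
        out.append((np.array((cx,cy)),e1,e2))
    return out
E
python3 - <<'E'
from m import *
np.set_printoptions(precision=4,suppress=True)
for n in("top","scene"):
    d=np.load(f"{n}0.npz"); d={k:d[k] for k in d}
    print(n,"cam",ray(d,(0,0))[0])
    for c,a,b in blobs(d):
        for z in (.014,.030):
            A,B=onz(d,a,z),onz(d,b,z)
            if A[0]<B[0]:A,B=B,A
            v=A-B; print(c.round(),z,"mid",(A+B)/2,"len",np.linalg.norm(v).round(4),"ang",np.degrees(np.arctan2(v[1],v[0])).round(1))
    im=cv2.cvtColor(d["pixels"],cv2.COLOR_RGB2BGR)
    r=im[190:320,110:320] if n=="top" else im[200:330,150:340]
    cv2.imwrite(f"pics/crop_{n}.png",cv2.resize(r,None,fx=3.8,fy=3.8,interpolation=cv2.INTER_CUBIC))
E
```

```text
top cam [ 0.339  -0.1116  1.1836]
[423. 316.] 0.014 mid [ 0.4257 -0.2941  0.014 ] len 0.0853 ang 2.8
[423. 316.] 0.03 mid [ 0.4245 -0.2916  0.03  ] len 0.0842 ang 2.8
[142. 271.] 0.014 mid [0.5235 0.309  0.014 ] len 0.0865 ang -10.1
[142. 271.] 0.03 mid [0.521  0.3032 0.03  ] len 0.0853 ang -10.1
[256. 265.] 0.014 mid [0.5367 0.0611 0.014 ] len 0.1269 ang 10.2
[256. 265.] 0.03 mid [0.534  0.0587 0.03  ] len 0.1252 ang 10.2
[421. 244.] 0.014 mid [ 0.581  -0.2945  0.014 ] len 0.1248 ang -7.4
[421. 244.] 0.03 mid [ 0.5777 -0.292   0.03  ] len 0.1231 ang -7.4
scene cam [-0.294   0.3514  1.0544]
[185. 292.] 0.014 mid [0.5435 0.3004 0.014 ] len 0.0894 ang -10.4
[185. 292.] 0.03 mid [0.5306 0.3012 0.03  ] len 0.0881 ang -10.4
[276. 257.] 0.014 mid [0.5549 0.0548 0.014 ] len 0.1296 ang 10.3
[276. 257.] 0.03 mid [0.5418 0.0594 0.03  ] len 0.1276 ang 10.3
[414. 246.] 0.014 mid [ 0.4327 -0.2926  0.014 ] len 0.0857 ang 3.4
[414. 246.] 0.03 mid [ 0.4215 -0.2827  0.03  ] len 0.0844 ang 3.4
```

View pics/crop_top.png

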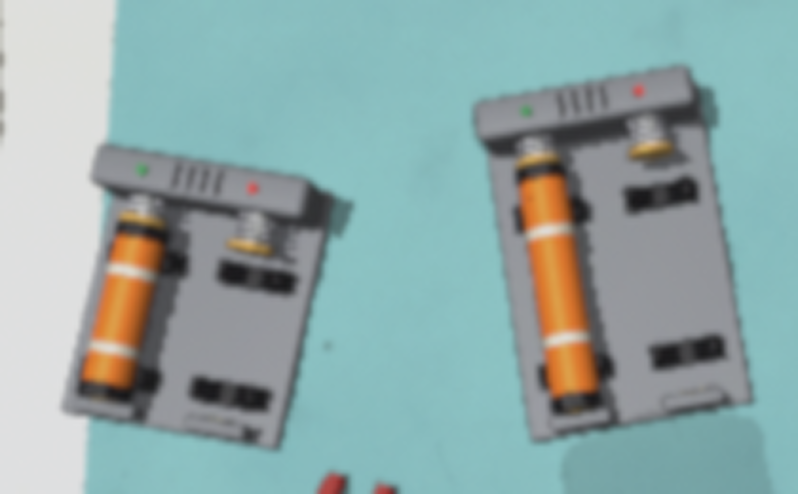

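The crop shows both empty places on the right of each cradle, with the contacts at crop (650,150) and (250,245). I'll check the computed seats by projecting them, then work out the first move.

```bash
cat >> m.py <<'E'
T={"lstick":(.579,-.2943,.013,-7.4),"sstick":(.4245,-.2940,.013,2.8)}
def seat(mx,my,a):
    r=np.radians(a); return (mx+.064*np.sin(r),my-.064*np.cos(r),.029,a)
T["lseat"]=seat(.532,.0587,10.2); T["sseat"]=seat(.519,.3032,-10.1)
def off(name,along=0,z=None):
    x,y,zz,a=T[name]; r=np.radians(a)
    return x+along*np.cos(r),y+along*np.sin(r),zz if z is None else z,a
def go(s,tgt):
    "turn about tool z first, then shift along tool x,y,z"
    x,y,z,a=tgt; R=s["tool_rot"]; p=s["position"]; yaw=np.degrees(np.arctan2(R[1][0],R[0][0]))
    turn=(yaw-a+90)%180-90; af=np.radians(yaw-turn)
    d=np.array([x,y])-p[:2]
    print(f"turn {turn:.2f}  dx {d@[np.cos(af),np.sin(af)]:.4f} dy {d@[np.sin(af),-np.cos(af)]:.4f} dz {p[2]-z:.4f}")
E
python3 - <<'E'
from m import *
from rig import env
d=np.load("top0.npz")
def pr(p):
    q=d["K"]@(d["extrinsics"]@np.r_[p,1])[:3]; return q[:2]/q[2]
for n,h in(("lseat",.065),("sseat",-.0+.045)):
    print(T[n]); 
    for nm,al,z in(("contact",h,.034),("lip",-h-.005,.026),("sad+",.046 if h>.05 else .034,.02),("sad-",-.046 if h>.05 else -.034,.02)):
        p=off(n,al,z)[:3]; print(n,nm,((pr(p)-[110,190])*3.8).round())
go(env.observe(),off("lstick",0,.10))
E
```

```text
(np.float64(0.5433334233804533), np.float64(-0.004288518910031486), 0.029, 10.2)
lseat contact [648. 153.]
lseat lip [689. 389.]
lseat sad+ [656. 191.]
lseat sad- [682. 349.]
(np.float64(0.5077765295301129), np.float64(0.24019179648163608), 0.029, -10.1)
sseat contact [247. 251.]
sseat lip [213. 419.]
sseat sad+ [250. 275.]
sseat sad- [223. 392.]
turn 32.71  dx 0.3150 dy -0.2453 dz 0.1418
```

Units first: shifts go in units of 5 mm and turns go in units of 10 degrees. So 0.035 m is 7, -0.0275 m is -5.5, 8.4 degrees is 0.84.

send_path(motion={"tx": [0,0,0,0,7,7,7,7,7,7],"ty": [0,0,0,0,-5.5,-5.5,-5.5,-5.5,-5.5,-5.5],"tz": [0,0,0,0,0,0,0,0,0,0],"spin": [0.84,0.84,0.84,0.75,0,0,0,0,0,0],"finger_gap": [0.085,0.085,0.085,0.085,0.085,0.085,0.085,0.085,0.085,0.085]}, squeeze=40)

```text
time_s: 1.1
position: [0.466, -0.3593, 0.242]
tool_rot: [[0.992, -0.129, -0.001], [-0.129, -0.992, 0.001], [-0.001, -0.0, -1.0]]
ft_force: [0.3, 0.3, 0.5]
grip_width: 0.0848
gripper_force: 0.0
```

send_path(motion={"tx": [7,7,7,0,0,0],"ty": [-5.5,-5.5,-5.06,0,0,0],"tz": [4,6,6,6,6,0],"spin": [0,0,0,0,0,0],"finger_gap": [0.085,0.085,0.085,0.07,0.06,0.06]})

```text
time_s: 1.7
position: [0.5731, -0.2955, 0.1014]
tool_rot: [[0.992, -0.128, -0.007], [-0.128, -0.992, 0.005], [-0.008, -0.004, -1.0]]
ft_force: [-1.2, -0.1, 0.6]
grip_width: 0.0598
gripper_force: 0.0
```

```bash
python3 - <<'E'
from m import *
from rig import env
go(env.observe(),off("lstick",0,.013))
d=env.get_image("top")
im=cv2.cvtColor(d["pixels"],cv2.COLOR_RGB2BGR)[180:380,320:560]
cv2.imwrite("pics/c1.png",cv2.resize(im,None,fx=3,fy=3))
E
```

```text
turn 0.04  dx 0.0057 dy -0.0019 dz 0.0884
```

View pics/c1.png

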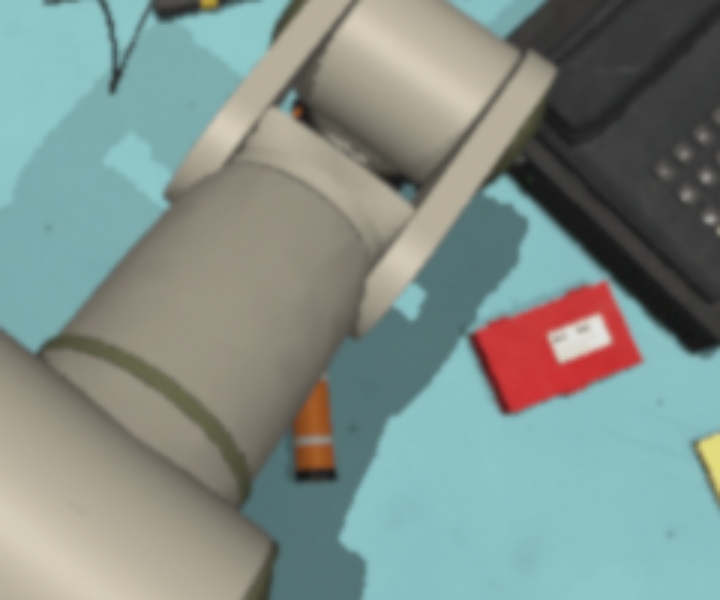

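The arm hides the long stick in the top view, with only the short one partly visible at (315,440). The commanded pose is on target, so I'll descend and check for lag there.

send_path(motion={"tx": [0,0,0,0,0],"ty": [0,0,0,0,0],"tz": [0,6,6,0,0],"spin": [0,0,0,0,0],"finger_gap": [0.06,0.06,0.06,0.06,0.06]})

```text
time_s: 2.25
position: [0.5752, -0.2977, 0.0478]
tool_rot: [[0.992, -0.129, 0.002], [-0.129, -0.992, -0.001], [0.002, 0.001, -1.0]]
ft_force: [0.3, -0.7, 0.6]
grip_width: 0.0599
gripper_force: 0.0
```

```bash
python3 - <<'E'
from m import *
from rig import env
go(env.observe(),off("lstick",0,.013))
E
```

```text
turn -0.01  dx 0.0034 dy -0.0039 dz 0.0348
```

Converted, 0.015 m is 3, -0.004 m is -0.8.

send_path(motion={"tx": [0.6,0,0,0,0],"ty": [-0.8,0,0,0,0],"tz": [3,3,0,0,0],"spin": [0,0,0,0,0],"finger_gap": [0.06,0.06,0.06,0.06,0.06]})

```text
time_s: 2.75
position: [0.5783, -0.2936, 0.0163]
tool_rot: [[0.992, -0.129, 0.001], [-0.129, -0.992, -0.0], [0.001, 0.0, -1.0]]
ft_force: [0.1, -0.3, 0.8]
grip_width: 0.0601
gripper_force: 0.0
```

```bash
python3 - <<'E'
from m import *
from rig import env
go(env.observe(),off("lstick",0,.013))
E
```

```text
turn 0.01  dx 0.0008 dy 0.0006 dz 0.0033
```

Converted, 0.003 m is 0.6.

send_path(motion={"tx": [0,0,0,0,0,0,0],"ty": [0,0,0,0,0,0,0],"tz": [0.6,0,0,0,0,0,0],"spin": [0,0,0,0,0,0,0],"finger_gap": [0.06,0.02,0.02,0.02,0.02,0.02,0.02]}, squeeze=40)

```text
time_s: 3.45
position: [0.5781, -0.2935, 0.0131]
tool_rot: [[0.992, -0.129, 0.0], [-0.129, -0.992, -0.0], [0.0, 0.0, -1.0]]
ft_force: [-1.8, 0.2, 3.9]
grip_width: 0.0256
gripper_force: 39.4
```

send_path(motion={"tx": [0,0,0,0,0,0],"ty": [0,0,0,0,0,0],"tz": [-6,-6,-6,-6,0,0],"spin": [0,0,0,0,0,0],"finger_gap": [0.02,0.02,0.02,0.02,0.02,0.02]})

```text
time_s: 4.05
position: [0.5779, -0.2932, 0.1324]
tool_rot: [[0.992, -0.129, -0.0], [-0.129, -0.992, 0.0], [-0.0, -0.0, -1.0]]
ft_force: [-0.2, -0.7, -2.6]
grip_width: 0.0258
gripper_force: 39.7
```

```bash
python3 - <<'E'
from m import *
from rig import env
print(off("lseat"));go(env.observe(),off("lseat",-.01,.12))
E
```

```text
(np.float64(0.5433334233804533), np.float64(-0.004288518910031486), 0.029, 10.2)
turn -17.59  dx 0.0071 dy -0.2905 dz 0.0124
```

Converted, 0.001 m is 0.2, -0.036 m is -7.2, -6 degrees is -0.6.

send_path(motion={"tx": [0,0,0,0.2,0.2,0.2,0.2,0.2,0.2,0.2],"ty": [0,0,0,-7.2,-7.2,-7.2,-7.2,-7.2,-7.2,-7.2],"tz": [0,0,0,0,0,0,0,0,0,0],"spin": [-0.6,-0.6,-0.56,0,0,0,0,0,0,0],"finger_gap": [0.02,0.02,0.02,0.02,0.02,0.02,0.02,0.02,0.02,0.02]})

```text
time_s: 5.05
position: [0.5391, -0.0425, 0.1311]
tool_rot: [[0.984, 0.177, -0.003], [0.177, -0.984, 0.001], [-0.003, -0.002, -1.0]]
ft_force: [1.0, -0.2, -2.0]
grip_width: 0.0259
gripper_force: 39.8
```

send_path(motion={"tx": [0,0,0,0,0],"ty": [-5.2,-2.6,0,0,0],"tz": [0,2,0,0,0],"spin": [0,0,0,0,0],"finger_gap": [0.02,0.02,0.02,0.02,0.02]})

```text
time_s: 5.55
position: [0.5337, -0.007, 0.1225]
tool_rot: [[0.984, 0.176, -0.0], [0.176, -0.984, -0.0], [-0.0, 0.0, -1.0]]
ft_force: [-0.3, -0.5, -1.6]
grip_width: 0.0256
gripper_force: 39.8
```

```bash
python3 - <<'E'
from m import *
from rig import env
go(env.observe(),off("lseat",-.01,.12))
for n in("top","scene"):
    d=env.get_image(n)
    im=cv2.cvtColor(d["pixels"],cv2.COLOR_RGB2BGR)
    im=im[180:330,180:380] if n=="top" else im[150:300,200:400]
    cv2.imwrite(f"pics/d_{n}.png",im)
a=cv2.imread("pics/d_top.png");b=cv2.imread("pics/d_scene.png")
cv2.imwrite("pics/d.png",cv2.resize(np.hstack([a,b]),None,fx=2,fy=2,interpolation=cv2.INTER_CUBIC))
E
```

```text
turn -0.06  dx -0.0000 dy -0.0010 dz 0.0025
```

View pics/d.png

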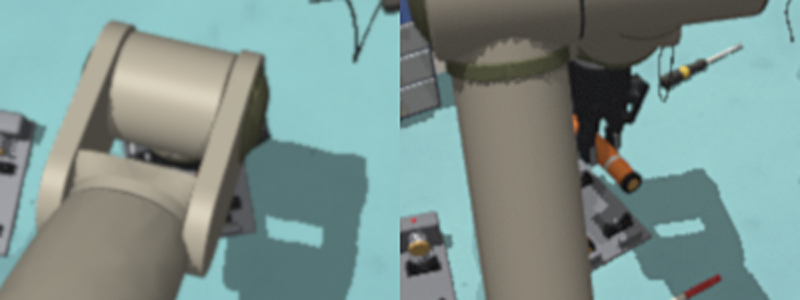

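The top view is blocked by the forearm. In the scene half, the stick's near end shows at about (632,183), i.e. full-image (316,241), above the cradle's lip side. I'll check that against the prediction and then lower.

Converted, 0.03 m is 6, 0.0275 m is 5.5.

send_path(motion={"tx": [0,0,0,0,0,0],"ty": [-0.2,0,0,0,0,0],"tz": [4,6,5.5,0,0,0],"spin": [0,0,0,0,0,0],"finger_gap": [0.02,0.02,0.02,0.02,0.02,0.02]})

```text
time_s: 6.25
position: [0.5341, -0.0052, 0.0468]
tool_rot: [[0.984, 0.177, 0.003], [0.177, -0.984, -0.001], [0.002, 0.001, -1.0]]
ft_force: [0.6, -0.8, -2.0]
grip_width: 0.0255
gripper_force: 39.7
```

```bash
python3 - <<'E'
from m import *
from rig import env
d=np.load("scene0.npz")
for z in(.121,.1235,.126):
    q=d["K"]@(d["extrinsics"]@np.r_[off("lseat",-.08+.001,z)[:3],1])[:3]; print(z,q[:2]/q[2])
print(onz(d,(316,241.5),.1235),off("lseat",-.079)[:2])
go(env.observe(),off("lseat",-.01,.045))
E
```

```text
0.121 [316.07821433 242.91008234]
0.1235 [316.08488988 242.20918018]
0.126 [316.09158487 241.50623736]
[ 0.46773918 -0.01908381  0.1235    ] (np.float64(0.4655819703508832), np.float64(-0.01827821339527857))
turn -0.01  dx -0.0007 dy 0.0007 dz 0.0018
```

Converted, 0.003 m is 0.6, 0.002 m is 0.4.

send_path(motion={"tx": [0.6,0.6,0,0],"ty": [0,0,0,0],"tz": [0.4,0,0,0],"spin": [0,0,0,0],"finger_gap": [0.02,0.02,0.02,0.02]})

```text
time_s: 6.65
position: [0.539, -0.0037, 0.0436]
tool_rot: [[0.984, 0.177, -0.0], [0.177, -0.984, -0.0], [-0.0, 0.0, -1.0]]
ft_force: [-3.0, -0.9, 0.9]
grip_width: 0.0255
gripper_force: 39.9
```

send_path(motion={"tx": [0.6,0.6,0,0],"ty": [0,0,0,0],"tz": [0,0,0,0],"spin": [0,0,0,0],"finger_gap": [0.02,0.02,0.02,0.02]})

```text
time_s: 7.05
position: [0.5448, -0.0027, 0.0433]
tool_rot: [[0.984, 0.177, -0.001], [0.177, -0.984, 0.0], [-0.001, -0.0, -1.0]]
ft_force: [-5.6, -1.2, 0.8]
grip_width: 0.0254
gripper_force: 40.0
```

send_path(motion={"tx": [0.6,0.4,0,0,0],"ty": [0,0,0,0,0],"tz": [0,0,0,0,0],"spin": [0,0,0,0,0],"finger_gap": [0.02,0.02,0.02,0.02,0.02]})

```text
time_s: 7.55
position: [0.5493, -0.0018, 0.0432]
tool_rot: [[0.984, 0.177, -0.002], [0.177, -0.984, 0.0], [-0.002, -0.0, -1.0]]
ft_force: [-5.7, -2.0, 0.4]
grip_width: 0.0254
gripper_force: 40.0
```

Converted, 0.004 m is 0.8, 0.003 m is 0.6.

send_path(motion={"tx": [0,0,0,0,0],"ty": [0,0,0,0,0],"tz": [0.8,0.6,0,0,0],"spin": [0,0,0,0,0],"finger_gap": [0.02,0.02,0.02,0.02,0.02]})

```text
time_s: 8.05
position: [0.5493, -0.0017, 0.0362]
tool_rot: [[0.984, 0.177, -0.002], [0.177, -0.984, 0.0], [-0.001, -0.0, -1.0]]
ft_force: [-6.3, -0.5, 1.7]
grip_width: 0.0257
gripper_force: 40.1
```

send_path(motion={"tx": [0,0,0,0],"ty": [0,0,0,0],"tz": [0.6,0.4,0,0],"spin": [0,0,0,0],"finger_gap": [0.02,0.02,0.02,0.02]})

```text
time_s: 8.45
position: [0.5496, -0.0019, 0.0315]
tool_rot: [[0.984, 0.178, -0.001], [0.178, -0.984, -0.0], [-0.001, 0.0, -1.0]]
ft_force: [-5.4, -2.6, 2.6]
grip_width: 0.0257
gripper_force: 40.3
```

send_path(motion={"tx": [0,0,0],"ty": [0,0,0],"tz": [0.4,0,0],"spin": [0,0,0],"finger_gap": [0.02,0.02,0.02]})

```text
time_s: 8.75
position: [0.5499, -0.0023, 0.0308]
tool_rot: [[0.984, 0.178, 0.001], [0.178, -0.984, -0.001], [0.0, 0.001, -1.0]]
ft_force: [-9.5, -4.6, 14.7]
grip_width: 0.0256
gripper_force: 41.5
```

send_path(motion={"tx": [0,0,0],"ty": [0,0,0],"tz": [0.3,0,0],"spin": [0,0,0],"finger_gap": [0.02,0.02,0.02]})

```text
time_s: 9.05
position: [0.5502, -0.0027, 0.0302]
tool_rot: [[0.984, 0.178, 0.002], [0.178, -0.984, -0.002], [0.001, 0.002, -1.0]]
ft_force: [-11.7, -6.0, 24.2]
grip_width: 0.0255
gripper_force: 42.4
```

send_path(motion={"tx": [0,0,0,0,0,0],"ty": [0,0,0,0,0,0],"tz": [-0.2,0,0,0,0,0],"spin": [0,0,0,0,0,0],"finger_gap": [0.027,0.03,0.035,0.044,0.044,0.044]})

```text
time_s: 9.65
position: [0.55, -0.0017, 0.0287]
tool_rot: [[0.984, 0.177, -0.0], [0.177, -0.984, 0.0], [-0.0, -0.0, -1.0]]
ft_force: [-0.6, -0.1, -0.6]
grip_width: 0.0439
gripper_force: 0.0
```

send_path(motion={"tx": [0,0,0,0,-2,-2,-2,-2,-2,-2],"ty": [0,0,0,0,8,8,8,8,8,8],"tz": [-6,-6,-8,-8,0,0,0,0,0,0],"spin": [0,0,0,0,0,0,0,0,0,0],"finger_gap": [0.044,0.044,0.044,0.044,0.06,0.085,0.085,0.085,0.085,0.085]})

```text
time_s: 10.65
position: [0.5331, -0.2502, 0.1688]
tool_rot: [[0.984, 0.177, 0.0], [0.177, -0.984, 0.0], [0.0, -0.0, -1.0]]
ft_force: [0.0, 0.0, 0.1]
grip_width: 0.0849
gripper_force: 0.0
```

```bash
python3 - <<'E'
from m import *
from rig import env
go(env.observe(),off("sstick",0,.10))
for n in("top","scene"):
    d=env.get_image(n)
    np.savez(f"{n}1.npz",**{k:np.array(d[k]) for k in("pixels","K","extrinsics")})
    for c,a,b in blobs(d):print(n,c.round(),onz(d,(a+b)/2,.03),np.linalg.norm(onz(d,a,.03)-onz(d,b,.03)))
    im=cv2.cvtColor(d["pixels"],cv2.COLOR_RGB2BGR)
    im=im[180:330,200:350] if n=="top" else im[180:330,210:360]
    cv2.imwrite(f"pics/e_{n}.png",im)
a=cv2.imread("pics/e_top.png");b=cv2.imread("pics/e_scene.png")
cv2.imwrite("pics/e.png",cv2.resize(np.hstack([a,b]),None,fx=2.6,fy=2.6,interpolation=cv2.INTER_CUBIC))
E
```

```text
turn 7.41  dx -0.1106 dy 0.0384 dz 0.0688
top [424. 322.] [ 0.41090719 -0.29198324  0.03      ] 0.05364225956391256
top [142. 271.] [0.52068127 0.30311563 0.03      ] 0.0853337016534674
top [256. 265.] [0.53338973 0.05862443 0.03      ] 0.12512401819288385
top [285. 259.] [ 0.54541249 -0.00354429  0.03      ] 0.12588920807837822
scene [185. 292.] [0.52958668 0.30138834 0.03      ] 0.08807201224818234
scene [272. 252.] [0.56008048 0.0629324  0.03      ] 0.08915390101986308
scene [414. 246.] [ 0.42116891 -0.28380996  0.03      ] 0.08413833082010388
```

View pics/e.png

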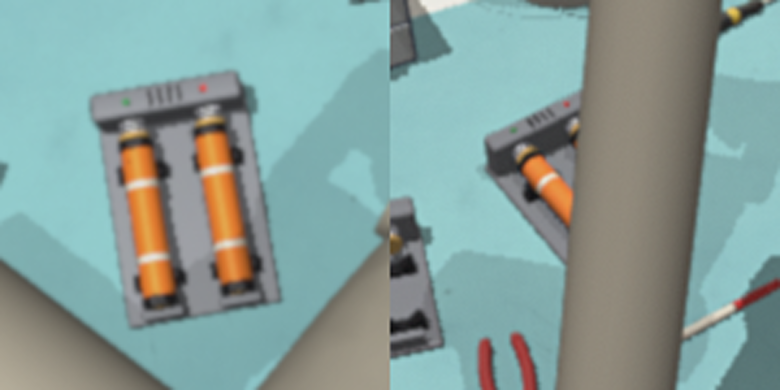

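Both sticks now lie in the long cradle parallel and level, lips at crop y≈295: the new stick is 63 mm from the fixed one with 0.8 mm difference along the axis, so it is seated. Next is the short stick.

Converted, 0.03 m is 6, -0.035 m is -7, 7.4 degrees is 0.74.

send_path(motion={"tx": [0,-7,-7,-7,-1.12,0,0,0,0],"ty": [0,2.5,2.5,2.68,0,0,0,0,0],"tz": [0,2,6,6,6,4,0,0,0],"spin": [0.74,0,0,0,0,0,0,0,0],"finger_gap": [0.085,0.075,0.06,0.06,0.06,0.06,0.06,0.06,0.06]})

```text
time_s: 11.65
position: [0.4256, -0.2925, 0.05]
tool_rot: [[0.999, 0.05, 0.002], [0.05, -0.999, -0.002], [0.001, 0.002, -1.0]]
ft_force: [0.3, 0.0, -0.2]
grip_width: 0.06
gripper_force: 0.0
```

```bash
python3 - <<'E'
from m import *
from rig import env
go(env.observe(),off("sstick",0,.013))
E
```

```text
turn 0.05  dx -0.0012 dy 0.0014 dz 0.0370
```

send_path(motion={"tx": [-0.2,0,0,0,0,0],"ty": [0.3,0,0,0,0,0],"tz": [3,3,0.8,0,0,0],"spin": [0,0,0,0,0,0],"finger_gap": [0.06,0.06,0.06,0.06,0.06,0.06]})

```text
time_s: 12.25
position: [0.4243, -0.2941, 0.0156]
tool_rot: [[0.999, 0.049, 0.001], [0.049, -0.999, -0.001], [0.001, 0.001, -1.0]]
ft_force: [-0.3, 0.7, -0.0]
grip_width: 0.0604
gripper_force: 0.0
```

```bash
python3 - <<'E'
from m import *
from rig import env
go(env.observe(),off("sstick",0,.013))
E
```

```text
turn 0.02  dx 0.0002 dy -0.0001 dz 0.0026
```

Converted, 0.0025 m is 0.5.

send_path(motion={"tx": [0,0,0,0,0,0,0],"ty": [0,0,0,0,0,0,0],"tz": [0.5,0,0,0,0,0,0],"spin": [0,0,0,0,0,0,0],"finger_gap": [0.06,0.02,0.02,0.02,0.02,0.02,0.02]}, squeeze=40)

```text
time_s: 12.95
position: [0.4239, -0.2939, 0.0126]
tool_rot: [[0.999, 0.049, 0.0], [0.049, -0.999, -0.0], [0.0, 0.0, -1.0]]
ft_force: [-1.1, 1.6, 5.7]
grip_width: 0.0261
gripper_force: 39.3
```

send_path(motion={"tx": [0,0,0,0,0,0],"ty": [0,0,0,0,0,0],"tz": [-6,-6,-8,-8,0,0],"spin": [0,0,0,0,0,0],"finger_gap": [0.02,0.02,0.02,0.02,0.02,0.02]})

```text
time_s: 13.55
position: [0.4239, -0.2939, 0.1523]
tool_rot: [[0.999, 0.049, 0.0], [0.049, -0.999, -0.001], [0.0, 0.001, -1.0]]
ft_force: [-0.7, 0.2, -1.3]
grip_width: 0.0254
gripper_force: 39.8
```

```bash
python3 - <<'E'
from m import *
from rig import env
x,y,z,a=T["sseat"]
go(env.observe(),off("sseat",-.012,.14))
E
```

```text
turn 12.92  dx -0.0231 dy -0.5405 dz 0.0123
```

Converted, -0.036 m is -7.2, -0.0015 m is -0.3, 6.5 degrees is 0.65.

send_path(motion={"tx": [0,0,-0.3,-0.3,-0.3,-0.3,-0.3,-0.3,-0.3,-0.3],"ty": [0,0,-7.2,-7.2,-7.2,-7.2,-7.2,-7.2,-7.2,-7.2],"tz": [0,0,0,0,0,0,0,0,0,0],"spin": [0.65,0.64,0,0,0,0,0,0,0,0],"finger_gap": [0.02,0.02,0.02,0.02,0.02,0.02,0.02,0.02,0.02,0.02]})

```text
time_s: 14.55
position: [0.4618, -0.0067, 0.1507]
tool_rot: [[0.985, -0.175, -0.003], [-0.175, -0.985, 0.001], [-0.003, -0.0, -1.0]]
ft_force: [0.3, 0.1, -1.2]
grip_width: 0.0255
gripper_force: 39.8
```

send_path(motion={"tx": [-0.3,-0.3,-0.3,-0.3,-0.3,-0.3,-0.4,0,0,0],"ty": [-7.2,-7.2,-7.2,-7.2,-7.2,-7.2,-7.2,0,0,0],"tz": [0,0,0,0,0,0,2,0,0,0],"spin": [0,0,0,0,0,0,0,0,0,0],"finger_gap": [0.02,0.02,0.02,0.02,0.02,0.02,0.02,0.02,0.02,0.02]})

```text
time_s: 15.55
position: [0.4955, 0.2409, 0.1415]
tool_rot: [[0.984, -0.176, -0.002], [-0.176, -0.984, -0.001], [-0.002, 0.001, -1.0]]
ft_force: [-0.8, 0.1, -1.1]
grip_width: 0.0254
gripper_force: 39.9
```

```bash
python3 - <<'E'
from m import *
from rig import env
go(env.observe(),off("sseat",-.012,.045))
for n in("top","scene"):
    d=env.get_image(n)
    im=cv2.cvtColor(d["pixels"],cv2.COLOR_RGB2BGR)
    im=im[190:340,80:280] if n=="top" else im[200:350,130:330]
    cv2.imwrite(f"pics/f_{n}.png",im)
a=cv2.imread("pics/f_top.png");b=cv2.imread("pics/f_scene.png")
cv2.imwrite("pics/f.png",cv2.resize(np.hstack([a,b]),None,fx=2,fy=2,interpolation=cv2.INTER_CUBIC))
E
```

```text
turn -0.03  dx 0.0002 dy -0.0014 dz 0.0965
```

View pics/f.png

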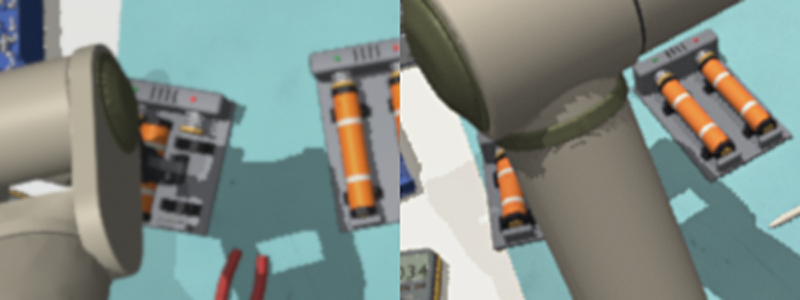

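The top view shows the gripper at (160,165) above the short cradle; scene is blocked there but shows both long-cradle sticks seated behind the lip. I'll lower it.

Converted, 0.0345 m is 6.9, 0.03 m is 6.

send_path(motion={"tx": [0,0,0,0,0,0,0],"ty": [-0.2,0,0,0,0,0,0],"tz": [6,6,6.9,0,0,0,0],"spin": [0,0,0,0,0,0,0],"finger_gap": [0.02,0.02,0.02,0.02,0.02,0.02,0.02]})

```text
time_s: 16.35
position: [0.4969, 0.2428, 0.0496]
tool_rot: [[0.985, -0.175, 0.003], [-0.175, -0.985, 0.001], [0.003, -0.001, -1.0]]
ft_force: [0.0, 0.3, -0.9]
grip_width: 0.0255
gripper_force: 39.9
```

```bash
python3 - <<'E'
from m import *
from rig import env
go(env.observe(),off("sseat",0,.044))
E
```

```text
turn 0.00  dx 0.0112 dy 0.0007 dz 0.0056
```

Converted, 0.003 m is 0.6, 0.0005 m is 0.1.

send_path(motion={"tx": [0.6,0.6,0,0],"ty": [0.1,0,0,0],"tz": [0.6,0,0,0],"spin": [0,0,0,0],"finger_gap": [0.02,0.02,0.02,0.02]})

```text
time_s: 16.75
position: [0.5018, 0.2412, 0.0449]
tool_rot: [[0.985, -0.175, -0.0], [-0.175, -0.985, -0.0], [-0.0, 0.0, -1.0]]
ft_force: [-0.7, -0.7, -0.9]
grip_width: 0.0254
gripper_force: 39.9
```

send_path(motion={"tx": [0.6,0.6,0,0],"ty": [0,0,0,0],"tz": [0,0,0,0],"spin": [0,0,0,0],"finger_gap": [0.02,0.02,0.02,0.02]})

```text
time_s: 17.15
position: [0.5074, 0.2402, 0.0447]
tool_rot: [[0.985, -0.175, -0.001], [-0.175, -0.985, -0.0], [-0.001, 0.0, -1.0]]
ft_force: [-3.6, 0.7, 0.4]
grip_width: 0.0256
gripper_force: 40.0
```

send_path(motion={"tx": [0.6,0.6,0,0,0],"ty": [0,0,0,0,0],"tz": [0,0,0,0,0],"spin": [0,0,0,0,0],"finger_gap": [0.02,0.02,0.02,0.02,0.02]})

```text
time_s: 17.65
position: [0.5132, 0.2392, 0.0447]
tool_rot: [[0.985, -0.175, -0.002], [-0.175, -0.985, -0.0], [-0.001, 0.0, -1.0]]
ft_force: [-6.8, 1.0, 0.6]
grip_width: 0.0254
gripper_force: 40.1
```

```bash
python3 - <<'E'
from m import *
from rig import env
go(env.observe(),off("sseat",.006,.044))
E
```

```text
turn 0.02  dx 0.0005 dy -0.0001 dz 0.0007
```

Converted, 0.004 m is 0.8.

send_path(motion={"tx": [0,0,0,0,0],"ty": [0,0,0,0,0],"tz": [0.8,0.8,0,0,0],"spin": [0,0,0,0,0],"finger_gap": [0.02,0.02,0.02,0.02,0.02]})

```text
time_s: 18.15
position: [0.5131, 0.2391, 0.0367]
tool_rot: [[0.985, -0.175, -0.002], [-0.175, -0.985, -0.0], [-0.002, 0.0, -1.0]]
ft_force: [-6.3, 1.0, -0.1]
grip_width: 0.0256
gripper_force: 40.2
```

send_path(motion={"tx": [0,0,0,0],"ty": [0,0,0,0],"tz": [0.6,0.4,0,0],"spin": [0,0,0,0],"finger_gap": [0.02,0.02,0.02,0.02]})

```text
time_s: 18.55
position: [0.5132, 0.2391, 0.0318]
tool_rot: [[0.985, -0.175, -0.001], [-0.175, -0.985, -0.0], [-0.001, 0.0, -1.0]]
ft_force: [-5.5, 0.8, 1.5]
grip_width: 0.0253
gripper_force: 40.2
```

send_path(motion={"tx": [0,0,0],"ty": [0,0,0],"tz": [0.3,0,0],"spin": [0,0,0],"finger_gap": [0.02,0.02,0.02]})

```text
time_s: 18.85
position: [0.5133, 0.2391, 0.0304]
tool_rot: [[0.985, -0.175, -0.001], [-0.175, -0.985, -0.0], [-0.001, 0.0, -1.0]]
ft_force: [-5.9, 1.0, 2.2]
grip_width: 0.0256
gripper_force: 40.3
```

Converted, 0.0015 m is 0.3.

send_path(motion={"tx": [0,0,0],"ty": [0,0,0],"tz": [0.3,0,0],"spin": [0,0,0],"finger_gap": [0.02,0.02,0.02]})

```text
time_s: 19.15
position: [0.5135, 0.239, 0.0293]
tool_rot: [[0.985, -0.175, -0.0], [-0.175, -0.985, -0.0], [-0.0, 0.0, -1.0]]
ft_force: [-5.6, 0.3, 4.6]
grip_width: 0.0253
gripper_force: 40.7
```

send_path(motion={"tx": [0,0,0],"ty": [0,0,0],"tz": [0.2,0,0],"spin": [0,0,0],"finger_gap": [0.02,0.02,0.02]})

```text
time_s: 19.45
position: [0.5136, 0.239, 0.029]
tool_rot: [[0.985, -0.175, 0.0], [-0.175, -0.985, -0.0], [0.0, 0.0, -1.0]]
ft_force: [-8.7, -1.0, 12.4]
grip_width: 0.0256
gripper_force: 41.3
```

Seated on the saddles. I'll release, lift and retreat, then check.

send_path(motion={"tx": [0,0,0,0,0,0],"ty": [0,0,0,0,0,0],"tz": [-0.2,0,0,0,0,0],"spin": [0,0,0,0,0,0],"finger_gap": [0.027,0.03,0.035,0.044,0.044,0.044]})

```text
time_s: 20.05
position: [0.5138, 0.2391, 0.0288]
tool_rot: [[0.985, -0.175, 0.0], [-0.175, -0.985, 0.0], [0.0, -0.0, -1.0]]
ft_force: [-0.9, -0.5, -0.0]
grip_width: 0.0437
gripper_force: 0.0
```

send_path(motion={"tx": [0,0,0,0,0,0,0,0,0,0],"ty": [0,0,0,0,8,8,8,8,8,8],"tz": [-6,-6,-8,-8,-2,-2,-2,0,0,0],"spin": [0,0,0,0,0,0,0,0,0,0],"finger_gap": [0.044,0.044,0.044,0.044,0.05,0.06,0.06,0.06,0.06,0.06]})

```text
time_s: 21.05
position: [0.4711, 0.0013, 0.199]
tool_rot: [[0.985, -0.175, 0.001], [-0.175, -0.985, -0.0], [0.001, 0.0, -1.0]]
ft_force: [0.5, -0.5, -0.4]
grip_width: 0.0598
gripper_force: 0.0
```

send_path(motion={"tx": [0,0,0,0,0,0,0,0,0],"ty": [8,8,8,8,8,8,8,0,0],"tz": [0,0,0,0,0,0,0,0,0],"spin": [0,0,0,0,0,0,0,0,0],"finger_gap": [0.06,0.06,0.06,0.06,0.06,0.06,0.06,0.06,0.06]})

```text
time_s: 21.95
position: [0.4223, -0.2732, 0.1986]
tool_rot: [[0.984, -0.177, -0.0], [-0.177, -0.984, 0.001], [-0.0, -0.001, -1.0]]
ft_force: [0.1, -0.1, 0.1]
grip_width: 0.0604
gripper_force: 0.0
```

```bash
python3 - <<'E'
from m import *
from rig import env
for n in("top","scene"):
    d=env.get_image(n)
    for c,a,b in blobs(d):print(n,c.round(),onz(d,(a+b)/2,.03),np.linalg.norm(onz(d,a,.03)-onz(d,b,.03)))
    im=cv2.cvtColor(d["pixels"],cv2.COLOR_RGB2BGR)
    cv2.imwrite(f"pics/g_{n}.png",im[180:400,100:500] if n=="top" else im[180:400,100:500])
a=cv2.imread("pics/g_top.png");b=cv2.imread("pics/g_scene.png")
cv2.imwrite("pics/g.png",cv2.resize(np.vstack([a,b]),None,fx=1.36,fy=1.36,interpolation=cv2.INTER_CUBIC))
E
```

```text
top [171. 276.] [0.50965365 0.24018149 0.03      ] 0.08509996020152825
top [142. 271.] [0.52072446 0.30329405 0.03      ] 0.0853347109253954
top [256. 265.] [0.53338973 0.05862443 0.03      ] 0.12512401819288385
top [285. 259.] [ 0.54472586 -0.00344808  0.03      ] 0.12706346893540327
scene [185. 292.] [0.52958668 0.30138834 0.03      ] 0.08807201224818234
scene [211. 287.] [0.5176864  0.23898185 0.03      ] 0.08972975389430797
scene [276. 256.] [0.5426573  0.05954462 0.03      ] 0.1229242021489269
```

View pics/g.png

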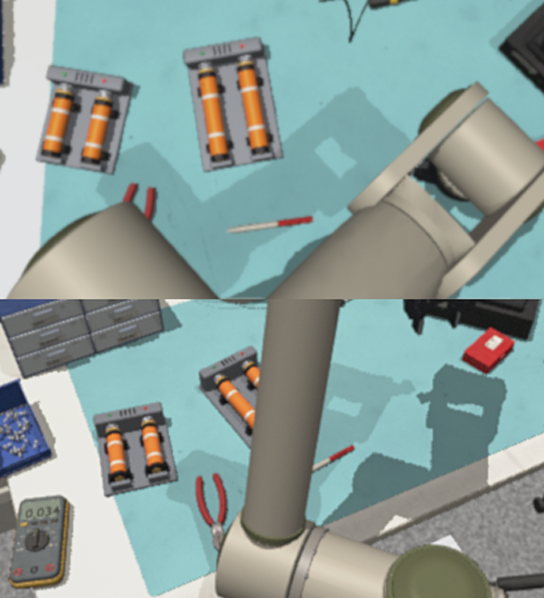

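Both cradles now hold two sticks each, lying parallel and level. The short stick at top (97,130) is 64 mm from its fixed neighbour with no offset along the axis, and the bystanders are where they were.

```bash
python3 -c "
from rig import env
print(env.close_job())"
```

```text
the job is handed in; nothing more can be done
None
```

Both sticks are seated in the empty places of their own cradles, held between spring and lip, and the job was handed in at about 22 s; camera checks put each within about 1 mm of its expected position, but no verdict was returned.

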